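# Plug the five-blade power module into the receiver chassis

## Task

Take the white dust cover off the socket on the aluminium chassis and lay it right way up in the black tray. Then plug the long five-blade module into the socket, every blade in its own slot and fully home, and leave it there. The socket strip is not bolted exactly where it should be, so feel for the slots; leave the short module and the other things on the bench where they are.

Things in the scene. Friction and masses are not known exactly. Their poses are not given: they have to be found in the camera images.
- module_center (a point): Centre of the dark steel case of the long plug-in module, loose, 0.25 to 0.46 kg. Case 30 mm (x) by 96 mm (y) by 50 mm (z), z up; blades below it (see module_tip). Starts standing on its blades on the bench, left or right of the chassis, turned by up to 0.4 rad. Grip it across its 30 mm width (its x). A half turn about z makes no difference.
- module_tip (a point): Tip of the module's middle blade, 41 mm below the case centre. Five plain steel blades in a row along the module's y, 18 mm apart centre to centre, the middle one under the case centre; each 6 mm thick (y), 16 mm wide (x), and 16 mm long below the case.
- socket_place (a point): Where the centre of the socket's top face should be, 84 mm above the bench; x across the socket, y along it, z up; turned by up to 0.2 rad. The real strip is exact in x, height and direction but is bolted up to 8 mm to either side of this point along y (not reported; the cover hides it at first). Module home: its case rests on the strip, case centre 25 mm above this point.
- chassis: Aluminium chassis, fixed, 220 (x) by 280 (y) mm, deck 60 mm high; origin under its centre. On the deck a grey plastic socket strip 36 (x) by 112 (y) by 24 mm high: five slots in a row along y, 18 mm apart, the middle one at its centre, each 9 (y) by 21 (x) mm, 18 mm deep, no chamfers, ends solid. A transformer and cans, up to 51 mm over the deck, begin 62 mm to +x of the socket's centre.
- cover_rib (a point): Centre of the grip rib on the white plastic dust cover, loose, 0.09 kg; z up. Rib 14 mm (x) by 80 mm (y) by 26 mm high, on an upside-down box 50 (x) by 146 (y) by 32 mm high, open below, its lower edge 45 mm below this point. Starts standing on the deck over the socket strip with a few mm of play; lift it 30 mm or more to clear the strip.
- tray: Black open plastic tray, fixed on the bench, 140 mm (x) by 200 mm (y) by 30 mm high, walls and floor about 4 mm thick (inside 132 by 192 mm). Origin at the centre of its underside; z up. It is to the left or right, on the side where the module is not, turned by up to 0.15 rad.
- spare_center (a point): Centre of the case of the short three-blade module (case 30 by 60 by 50 mm, 66 mm high in all), loose on the bench; leave it alone.
- spool: Grey spool, 60 mm across, 48 mm high, loose; origin under its centre; leave it alone.
- jar: Small jar, 54 mm across, 65 mm high, loose; origin under its centre; leave it alone.
- carton: Cardboard box 55 by 85 by 45 mm high, loose; origin under its centre; leave it alone.
- driver: Screwdriver 170 mm long, lying along its x axis, loose; leave it alone.
- heatsink: Aluminium finned heat sink 50 by 70 by 33 mm high, loose, behind the chassis; origin under its centre; leave it alone.
Things that resemble listed ones, but are neither listed nor needed, are in the scene too. Of the things shaped like the part that bears cover_rib, the white one is meant.

How it is judged:
By the outcome, as a careful person would: the job done as asked, in the order asked, and still so for the second after the job is handed in, with the robot touching nothing.
It also fails if it takes over 67 s, if anything falls off the work surface, if the arm or the gripper's body presses on something with over 40 N, if the wrist force passes 120 N, or if a joint passes its speed limit or range.

## Robot

A 6-joint arm with a two-finger parallel gripper is mounted at the origin on the work surface. World frame = base frame: x ahead of the robot, y to its left, z up, the work surface at z = 0. Lengths are in m, angles in rad, forces in N, time in s.
With the tool pointing down it reaches from about 0.35 to 0.775 m from the base axis. Payload 5.5 kg.
Tool frame: the origin (TCP) lies on the centre line of the jaws, within the pads' length; the fingertips stand 11 mm ahead of it and the grasp point (between the pads) lies 8 mm behind it (env.nose_length is the distance from the TCP to the fingertips, in m); x points along the fingers, z is the direction in which the jaws open and shut, and the axes are right-handed (so a half turn about x gives the same grasp; the last joint's range is limited). The gripper opens to 85 mm and grips with 20 to 120 N. Pads are 22 mm wide; open, the fingers measure 114 mm over their backs; the gripper's body (76 mm by 85 mm) begins 54 mm behind the grasp point. The pads swing forward as they close: fully open they stand 13 mm farther back than shut.
Start: joints at [1.003, 0.313, 0.046, 1.304, 0, 1.431], TCP at [0.239, 0.523, 0.242] pointing down, gripper open.
Joint ranges: [-2.76, 2.76], [-0.86, 1.69], [-1.03, 1.26], [-2.2, 2.34], [-1.47, 1.5], [-3.14, 3.14]. Speed limits (rad/s): [2.57, 2.57, 3.14, 3.14, 3.14, 3.14].

## Interface

Orientations are given as a unit quaternion [w, x, y, z].
In Python, from workcell import env gives the robot as it stands. The module is installed in compiled form; this text tells all that it offers.
- The arm moves only by the tool step_arm, never from a script. Its argument "moves" is a list that holds one entry, the list of rows, each a list of 7 numbers: the turn, a rotation vector about the tool's x, y, z in rad, then the shift along the tool's x, y, z in m, then the opening, from 0 (shut) to 1 (fully open). In form: [[[rx, ry, rz, tx, ty, tz, grip], ...]]. A call has 1 to 12 rows; each row is the pose to reach, as a shift and turn from the pose measured when the call began, along the tool's axes at that moment; what a row does not reach only later rows make up. A row lasts 1/10 s, in which the tool goes at most 50 mm and 8.59 degrees, less where a joint would pass 70% of its speed; a pose out of reach is approached as far as the arm can. A call with a gripper value outside its range is refused whole. The fingers move at their own pace and stop on an object; "force" is the grip in N (left out, the last holds). Time passes only in rows, so rows that repeat a pose let the fingers close. It gives the time, the measured TCP pose, the force and the opening at its end, in the units of the state.
- env.get_state(): the state, without advancing time (a new reading comes with each control period).
- env.read_camera(name): name is "scene" or "top"; returns (picture, depth): 480x640x3 uint8, red, green, blue; 480x640 float32, m along the optical axis (not along the pixel's ray), 0 where there is no reading.
- env.get_calibration(name): a dict with "mtx" (3x3 intrinsics, pixels), "camera_from_world" (4x4, takes a point from world to camera coordinates). Camera axes: x right, y down, z forward; pixel columns grow to the right and rows downward; lengths in m; the calibration is good to about 2 mm. A picture is of the moment at which its call begins. get_calibration takes no time and is no camera call.
- env.hand_in(): hands the job in, once; it reports no verdict.
Trained networks look in the newest picture that a camera, given by its name, has taken for a name from the list of things; names that differ only in an ending like _2 or _b are one class to them, and where a whole thing is asked for, a point or a joint stands for the part that bears it (a point fixed in the world has none). Each returns a list of dicts, best first, with "confidence" (0 to 1); they miss things now and then, are a little off and sometimes report something else, mostly with a low value. They report only what shows in the picture. A call takes as long as a camera call. They do not tell look-alikes from the thing itself.
- env.boxes_of(camera, thing): "uv" ([column, row] in pixels, amid what is visible of it).
- env.silhouettes(camera, thing): "mask" (480x640 bool, what is visible of it) and "uv" ([column, row] in pixels, amid what is visible of it).
The state is a dict: "clock": time; "joint_pos": joint angles; "qvel": joint speeds; "tau": joint torques, N m; "tcp_pos": TCP position; "orientation": TCP orientation; "wrist_force": force on the tool from outside, world axes, zero at the start; "ft_torque": the same for the moment, N m; "finger_gap": finger opening in m.
Only numpy, scipy, OpenCV 4.12 (cv2) and the standard library are available. Lean on these libraries where they do the work, as an engineer would, in place of code of your own. Each camera call takes 0.05 s, during which the arm holds its last target.

## Working session

There is one attempt and no reset: what is moved stays moved. The work goes in short steps, Python scripts to look and compute and a tool call to move; the robot and the scene stay as the last step left them, time stands still between calls to the robot, and variables do not carry over. Pictures are saved under pics/ and viewed, and the job is handed in when it is done.

Besides the shell and the picture viewer there is one more tool, called in YAML: its name, and indented under it one key for each argument. step_arm: Moves the arm, as the interface text tells. Its arguments: {"type":"object","properties":{"moves":{"type":"array","items":{"type":"array","items":{"type":"array","items":{"type":"number"}}}},"force":{"type":"number"}},"required":["moves"]}

```bash
mkdir -p pics; ls; cat > h.py <<'E'
import numpy as np, cv2
from workcell import env
from scipy.spatial.transform import Rotation as R
def cal(n):
    c=env.get_calibration(n); return np.array(c["mtx"]),np.array(c["camera_from_world"])
def px2w(n,uv,z):
    K,T=cal(n); ray=np.linalg.inv(K)@np.r_[uv,1]; Ti=np.linalg.inv(T)
    o=Ti[:3,3]; d=Ti[:3,:3]@ray; return o+d*(z-o[2])/d[2]
def w2px(n,p):
    K,T=cal(n); q=K@(T@np.r_[p,1])[:3]; return q[:2]/q[2]
def cloud(n,depth):
    K,T=cal(n); v,u=np.mgrid[:480,:640]; r=np.stack([u,v,np.ones_like(u)],-1)@np.linalg.inv(K).T
    P=r*depth[...,None]; Ti=np.linalg.inv(T); return P@Ti[:3,:3].T+Ti[:3,3]
def rot(q): return R.from_quat(np.r_[q[1:],q[0]])
E
python3 - <<'E'
from h import *
s=env.get_state(); print(s)
for n in ["scene","top"]:
    p,d=env.read_camera(n); cv2.imwrite(f"pics/{n}0.png",p[...,::-1]); np.savez(f"{n}0.npz",p=p,d=d)
    print(n,cal(n), (d==0).mean())
E
```

```text
pics
{'clock': 0.0, 'joint_pos': array([ 1.00339468e+00,  3.13969182e-01,  4.49670086e-02,  1.30361636e+00,
       -8.48253871e-06,  1.43121028e+00]), 'qvel': array([-0.00053223, -0.00075414,  0.0010054 ,  0.00038316, -0.00092268,
       -0.00125932]), 'tau': array([-1.86412381e-04, -4.80627000e+01,  2.98533350e+01,  1.95353612e-02,
       -5.23119706e-05,  1.76057466e-05]), 'tcp_pos': array([0.23828839, 0.52274638, 0.24142173]), 'orientation': array([ 0.59416046, -0.38273654,  0.59532812,  0.38219173]), 'wrist_force': array([ 0.19933098, -0.25651132,  1.08857665]), 'ft_torque': array([ 0.03688286, -0.03113022, -0.01082524]), 'finger_gap': 0.08569767463741333}
scene (array([[433.06651793,   0.        , 313.54480342],
       [  0.        , 433.06651793, 241.25906044],
       [  0.        ,   0.        ,   1.        ]]), array([[ 0.14647834,  0.98906885,  0.01693837, -0.075464  ],
       [ 0.75699028, -0.10105248, -0.64556496, -0.32552219],
       [-0.63679652,  0.10738346, -0.7635175 ,  1.36784812],
       [ 0.        ,  0.        ,  0.        ,  1.        ]])) 0.004026692708333333
top (array([[475.19517771,   0.        , 319.82422076],
       [  0.        , 475.19517771, 238.31974168],
       [  0.        ,   0.        ,   1.        ]]), array([[ 0.03013753, -0.99935577, -0.01948795,  0.00640154],
       [-0.98187486, -0.02594922, -0.18774557,  0.5295929 ],
       [ 0.18711892,  0.02479292, -0.98202435,  1.15309664],
       [ 0.        ,  0.        ,  0.        ,  1.        ]])) 0.003929036458333333
```

View pics/scene0.png

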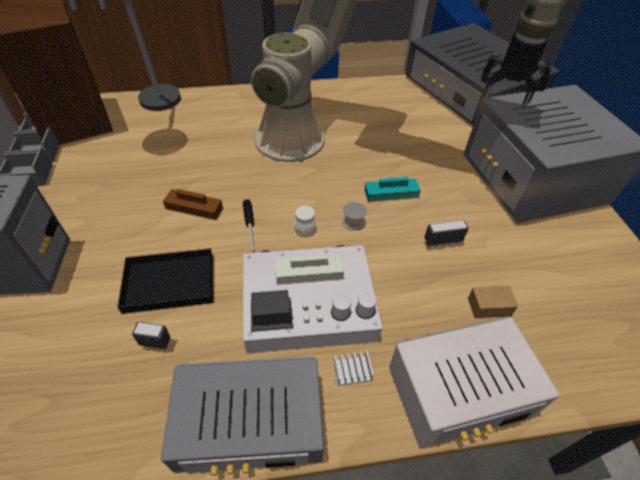

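View pics/top0.png

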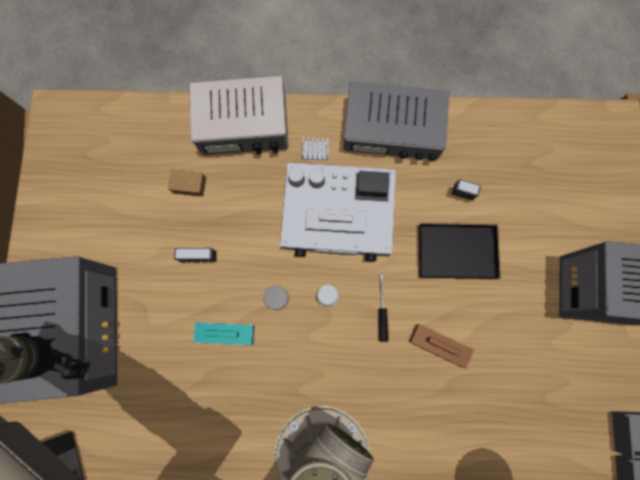

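The top view shows the long module at (194,255), left of the chassis. The white cover is at (336,220), the tray at (458,250), and the short spare at (466,189). The cover look-alikes are teal at (223,334) and brown at (441,346). The white one on the chassis is the one meant.

```bash
cat > m.py <<'E'
from h import *
def rect(P,m,zlo,zhi):
    q=P[m]; q=q[(q[:,2]>zlo)&(q[:,2]<zhi)]
    if len(q)<8: return None
    r=cv2.minAreaRect((q[:,:2]*1000).astype(np.float32)); return np.round(r[0],1),np.round(r[1],1),round(r[2],1),np.round(np.median(q[:,2])*1000,1),len(q)
E
python3 - <<'E'
from m import *
for n in ["top","scene"]:
    f=np.load(n+"0.npz")
    for t in ["module_center","cover_rib","tray","spare_center","chassis","socket_place"]:
        try: S=env.silhouettes(n,t)
        except Exception as e: print(t,e); continue
        for k,s in enumerate(S):
            print(n,t,round(s["confidence"],2),np.round(s["uv"]),s["mask"].sum())
            np.savez(f"sil_{n}_{t}_{k}.npz",m=s["mask"])
            P=cloud(n,f["d"]); m=s["mask"]&(f["d"]>0)
            z=P[m][:,2]*1000
            print("   zpct",np.round(np.percentile(z,[5,25,50,75,95,99])))
print(env.get_state()["clock"])
for n in ["top","scene"]:
    im=cv2.imread(f"pics/{n}0.png")
    u,v=(336,220) if n=="top" else (310,268)
    a=cv2.resize(im[v-45:v+45,u-60:u+60],None,fx=5,fy=5,interpolation=cv2.INTER_CUBIC)
    u,v=(194,255) if n=="top" else (446,233)
    b=cv2.resize(im[v-20:v+20,u-30:u+30],None,fx=5,fy=5,interpolation=cv2.INTER_CUBIC)
    o=np.zeros((450,800,3),np.uint8)
    o[:450,:500]=a[:,50:550]; o[:200,500:800]=b; cv2.imwrite(f"pics/crop_{n}.png",o)
E
```

```text
top module_center 0.93 [194. 255.] 539
   zpct [41. 65. 67. 70. 72. 73.]
top cover_rib 0.79 [335. 223.] 1323
   zpct [ 73.  91.  93.  95. 119. 122.]
top cover_rib 0.6 [226. 331.] 1202
   zpct [28. 31. 33. 36. 59. 61.]
top cover_rib 0.58 [441. 344.] 1326
   zpct [23. 30. 32. 35. 59. 61.]
top tray 0.85 [455. 250.] 4464
   zpct [ 0.  3.  5.  7. 30. 33.]
top spare_center 0.82 [467. 188.] 404
   zpct [27. 50. 65. 68. 71. 73.]
top spare_center 0.64 [457. 250.] 4577
   zpct [ 0.  3.  5.  7. 30. 33.]
top chassis 0.82 [339. 206.] 8461
   zpct [ 48.  59.  61.  64. 110. 114.]
top socket_place 0.94 [338. 206.] 8586
   zpct [ 45.  59.  61.  64. 110. 114.]
scene module_center 0.71 [446. 233.] 901
   zpct [16. 34. 53. 64. 66. 68.]
scene module_center 0.5 [358. 217.] 580
   zpct [-1.  5. 42. 45. 47. 48.]
scene cover_rib 0.73 [391. 193.] 1163
   zpct [ 1. 17. 28. 31. 54. 56.]
scene cover_rib 0.66 [195. 206.] 1292
   zpct [ 0. 17. 28. 31. 55. 56.]
scene cover_rib 0.56 [310. 270.] 1876
   zpct [ 61.  81.  89.  91. 115. 117.]
scene tray 0.69 [164. 280.] 5155
   zpct [-1.  1.  2. 11. 27. 29.]
scene spare_center 0.89 [152. 332.] 859
   zpct [15. 37. 60. 65. 67. 68.]
scene socket_place 0.9 [307. 305.] 11062
   zpct [ 18.  56.  58.  61. 108. 110.]
0.7
```

View crops.

View pics/crop_top.png

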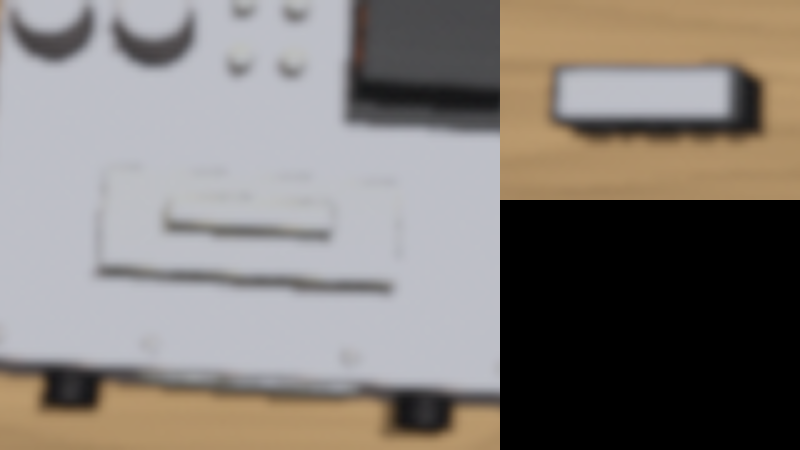

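View pics/crop_scene.png

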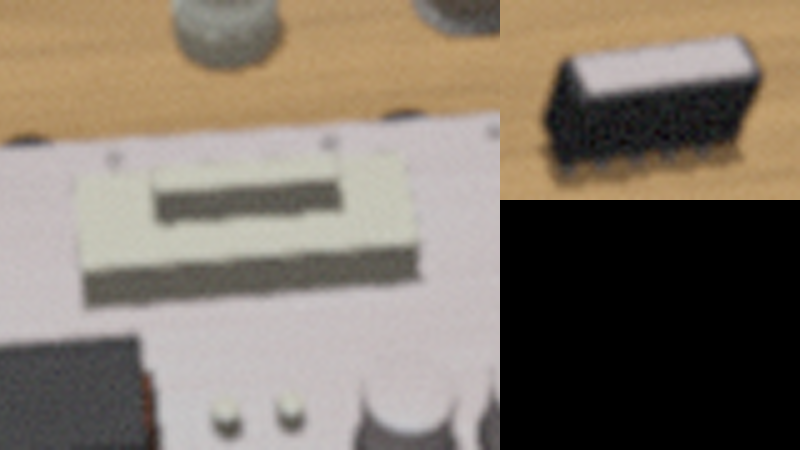

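```bash
cat > meas.py <<'E'
from m import *
import sys
def white(im,lo): 
    return None
for n in ["top","scene"]:
    f=np.load(n+"0.npz"); P=cloud(n,f["d"]); ok=f["d"]>0
    def near(u,v,du,dv):
        m=np.zeros((480,640),bool); m[v-dv:v+dv,u-du:u+du]=1; return m&ok
    c={"top":(336,220),"scene":(310,268)}[n]
    print(n,"rib",rect(P,near(*c,45,28),.108,.128)," box",rect(P,near(*c,45,28),.083,.101))
    c={"top":(194,255),"scene":(446,233)}[n]
    print(n,"module",rect(P,near(*c,28,20),.058,.080))
    c={"top":(458,250),"scene":(168,280)}[n]
    print(n,"trayrim",rect(P,near(*c,60,45),.022,.038))
    c={"top":(338,206),"scene":(310,297)}[n]
    print(n,"deck",rect(P,near(*c,70,60),.054,.066))
    for name in ["module_center","cover_rib","tray"]:
        pass
E
python3 meas.py
```

```text
top rib (array([588. , -56.2]), array([ 48.4, 163.9]), 25.7, np.float64(117.9), 219)  box (array([592.1, -34.2]), array([181.4,  98.9]), 88.4, np.float64(92.5), 1019)
top module (array([479.1, 337.5]), array([29.9, 96.8]), 2.2, np.float64(68.2), 462)
top trayrim (array([ 511.9, -333.9]), array([141., 201.]), 0.5, np.float64(28.8), 555)
top deck (array([638.6, -14.1]), array([358.6, 278.4]), 87.7, np.float64(60.6), 6539)
scene rib (array([598. , -55.8]), array([ 60.3, 157.6]), 38.3, np.float64(113.9), 336)  box (array([602.4, -22.1]), array([145.5, 117.9]), 87.2, np.float64(89.2), 1048)
scene module (array([481.4, 333.4]), array([32.6, 96.6]), 2.3, np.float64(64.0), 396)
scene trayrim (array([ 512.2, -339.1]), array([143.1, 201.2]), 0.4, np.float64(26.2), 670)
scene deck (array([610.5, -26.5]), array([279.7, 222.4]), 87.5, np.float64(57.4), 7186)
```

```bash
cat >> h.py <<'E'
def yawR(yaw):
    # tool x down, tool z (jaw) at angle yaw in the world plane
    x=np.array([0,0,-1.]); z=np.array([np.cos(yaw),np.sin(yaw),0]); y=np.cross(z,x); return np.c_[x,y,z]
def go(pos,yaw,s=None):
    s=s or env.get_state(); R0=rot(s["orientation"]).as_matrix()
    best=None
    for k in (0,np.pi):
        rv=R.from_matrix(R0.T@yawR(yaw+k)).as_rotvec()
        if best is None or np.linalg.norm(rv)<np.linalg.norm(best): best=rv
    return np.round(np.r_[best,R0.T@(np.array(pos)-s["tcp_pos"])],4).tolist()
E
cat > meas2.py <<'E'
from m import *
for n in ["top","scene"]:
    f=np.load(n+"0.npz"); P=cloud(n,f["d"]); ok=f["d"]>0
    reg=ok&(abs(P[...,0]-.588)<.045)&(abs(P[...,1]+.03)<.1)
    print(n,"rib",rect(P,reg,.105,.130)," box",rect(P,reg,.083,.100))
    d=ok&(P[...,0]>.5)&(P[...,0]<.76)&(abs(P[...,1]+.03)<.16)
    print(n,"chassis",rect(P,d,.05,.066))
s=env.get_state(); print(rot(s["orientation"]).as_matrix().round(3))
E
python3 meas2.py
```

```text
top rib (array([569.2, -15.2]), array([77.9, 15.8]), 87.9, np.float64(117.9), 219)  box (array([568.9, -16. ]), array([146.1,  51.6]), 88.1, np.float64(92.5), 955)
top chassis (array([632. , -33.5]), array([300.3, 268.1]), 87.5, np.float64(60.6), 6341)
scene rib (array([570.6, -20.6]), array([79.5, 16.3]), 87.0, np.float64(114.2), 294)  box (array([571. , -20.6]), array([145.9,  52.6]), 88.4, np.float64(89.2), 1029)
scene chassis (array([610.4, -26.6]), array([279.8, 222.5]), 87.4, np.float64(57.4), 7329)
[[ 0.    -0.91   0.415]
 [ 0.     0.415  0.91 ]
 [-1.    -0.     0.   ]]
```

```bash
python3 - <<'E'
from h import *
print(go([.570,-.018,.18],-.042)); print(go([.570,-.018,.107],-.042))
E
```

```text
[1.185, 0.0002, -0.0001, 0.0623, -0.5261, -0.355]
[1.185, 0.0002, -0.0001, 0.1353, -0.5261, -0.355]
```

step_arm:
  moves:
    - [[0.3,0,0,0.0,-0.132,-0.089,0.6],[0.6,0,0,0.0,-0.263,-0.178,0.6],[0.9,0,0,0.03,-0.395,-0.266,0.6],[1.185,0,0,0.062,-0.526,-0.355,0.6],[1.185,0,0,0.062,-0.526,-0.355,0.6],[1.185,0,0,0.062,-0.526,-0.355,0.6],[1.185,0,0,0.062,-0.526,-0.355,0.6],[1.185,0,0,0.062,-0.526,-0.355,0.6],[1.185,0,0,0.062,-0.526,-0.355,0.6],[1.185,0,0,0.062,-0.526,-0.355,0.6],[1.185,0,0,0.062,-0.526,-0.355,0.6],[1.185,0,0,0.062,-0.526,-0.355,0.6]]
  force: 40

```text
clock: 1.9
tcp_pos: [0.551, 0.0123, 0.1849]
orientation: [0.707, 0.015, 0.707, -0.015]
wrist_force: [0.8, -1.0, -0.2]
finger_gap: 0.0515
```

```bash
python3 - <<'E'
from h import *
print(go([.570,-.018,.18],-.042)); print(go([.570,-.018,.107],-.042))
p,d=env.read_camera("scene"); cv2.imwrite("pics/s1.png",p[...,::-1])
E
```

```text
[-0.0003, 0.0009, -0.0002, 0.0049, -0.0295, 0.0203]
[-0.0003, 0.0009, -0.0002, 0.0779, -0.0295, 0.0202]
```

View pics/s1.png

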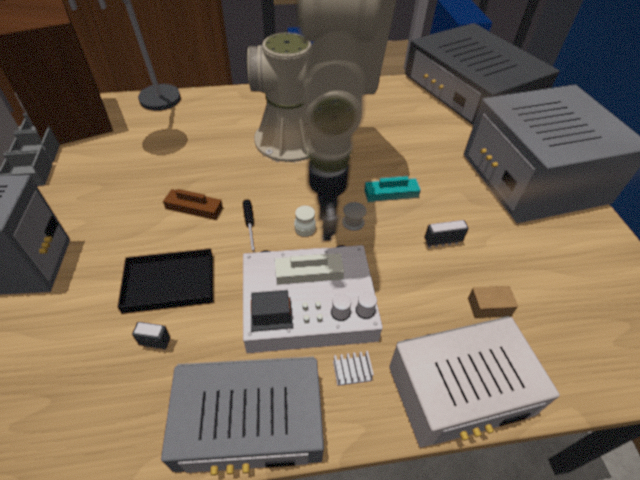

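The gripper hangs at (330,215), just short of the cover at (310,268). I'll shift over it and descend onto the rib.

step_arm:
  moves:
    - [[0,0,0,0.005,-0.0295,0.02,0.6],[0,0,0,0.005,-0.0295,0.02,0.6],[0,0,0,0.035,-0.0295,0.02,0.6],[0,0,0,0.055,-0.0295,0.02,0.6],[0,0,0,0.07,-0.0295,0.02,0.6],[0,0,0,0.078,-0.0295,0.02,0.6],[0,0,0,0.078,-0.0295,0.02,0.6],[0,0,0,0.078,-0.0295,0.02,0.0],[0,0,0,0.078,-0.0295,0.02,0.0],[0,0,0,0.078,-0.0295,0.02,0.0],[0,0,0,0.078,-0.0295,0.02,0.0],[0,0,0,0.078,-0.0295,0.02,0.0]]
  force: 40

```text
clock: 3.15
tcp_pos: [0.572, -0.0245, 0.1069]
orientation: [0.707, 0.015, 0.707, -0.018]
wrist_force: [-7.3, 0.2, 7.0]
finger_gap: 0.0133
```

```bash
python3 - <<'E'
from h import *
p,d=env.read_camera("scene"); cv2.imwrite("pics/s2.png",cv2.resize(p[180:330,210:410,::-1],None,fx=4,fy=4))
s=env.get_state(); print(s["clock"],s["tcp_pos"],s["wrist_force"],s["finger_gap"])
E
```

```text
3.2 [ 0.57205802 -0.02449742  0.10687846] [-6.58532029  0.41994127  6.1241028 ] 0.013249430594965255
```

View pics/s2.png

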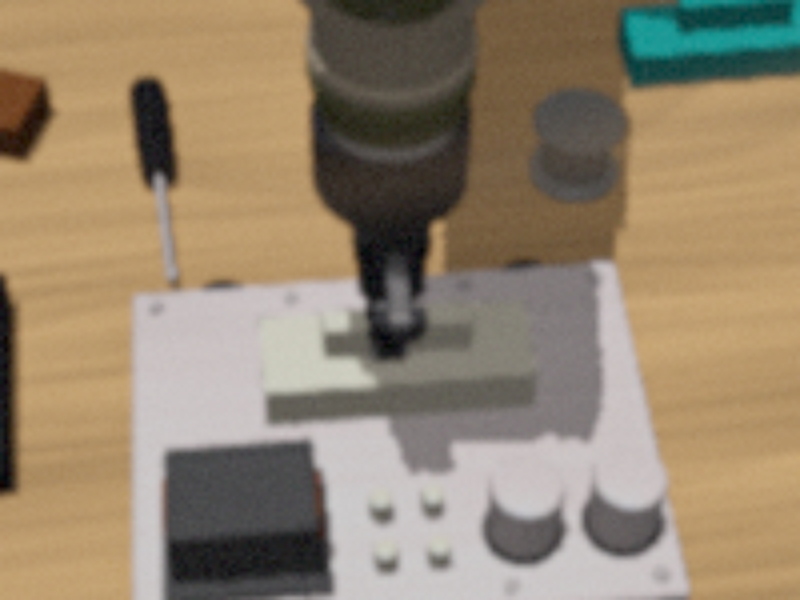

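```bash
python3 - <<'E'
from h import *
print(env.get_state()["clock"])
for p in ([.572,-.0245,.19],[.512,-.34,.19],[.512,-.34,.055]): print(go(p,.008))
E
```

```text
3.2
[-0.0555, 0.0009, 0.0043, -0.0831, -0.0004, 0.0]
[-0.0555, 0.0009, 0.0043, -0.0818, -0.3184, -0.0449]
[-0.0555, 0.0009, 0.0043, 0.0532, -0.3178, -0.0451]
```

step_arm:
  moves:
    - [[0,0,0,-0.03,0,0,0],[0,0,0,-0.07,0,0,0],[0,0,0,-0.083,-0.02,0,0],[-0.03,0,0.004,-0.083,-0.06,-0.01,0],[-0.055,0,0.004,-0.083,-0.105,-0.02,0],[-0.055,0,0.004,-0.083,-0.15,-0.03,0],[-0.055,0,0.004,-0.083,-0.195,-0.04,0],[-0.055,0,0.004,-0.083,-0.24,-0.045,0],[-0.055,0,0.004,-0.083,-0.285,-0.045,0],[-0.055,0,0.004,-0.082,-0.318,-0.045,0],[-0.055,0,0.004,-0.082,-0.318,-0.045,0],[-0.055,0,0.004,-0.082,-0.318,-0.045,0]]

```text
clock: 4.4
tcp_pos: [0.5116, -0.3403, 0.1903]
orientation: [0.707, -0.002, 0.707, 0.002]
wrist_force: [0.1, 0.7, -0.8]
finger_gap: 0.0133
```

```bash
python3 - <<'E'
from m import *
p,d=env.read_camera("top"); np.savez("t3.npz",p=p,d=d);cv2.imwrite("pics/t3.png",p[...,::-1])
p2,d2=env.read_camera("scene"); cv2.imwrite("pics/s3.png",p2[...,::-1]); np.savez("s3.npz",p=p2,d=d2)
s=env.get_state(); print(s["clock"],s["tcp_pos"],s["qvel"].round(3),s["wrist_force"],s["finger_gap"])
print(go([.512,-.34,.055],.008))
E
```

```text
4.5 [ 0.51194215 -0.33862863  0.19039161] [ 0.016 -0.006 -0.007 -0.003 -0.002 -0.001] [ 0.50210744  0.37987164 -1.04523983] 0.012905966722387745
[0.0002, 0.0008, -0.0002, 0.1354, -0.0014, -0.0001]
```

View pics/t3.png

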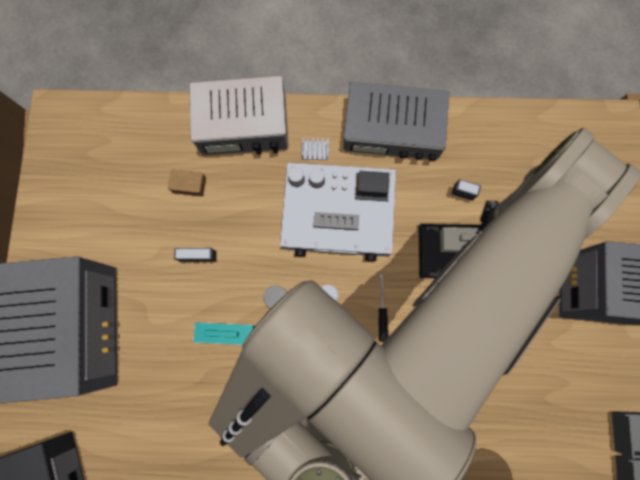

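View pics/s3.png

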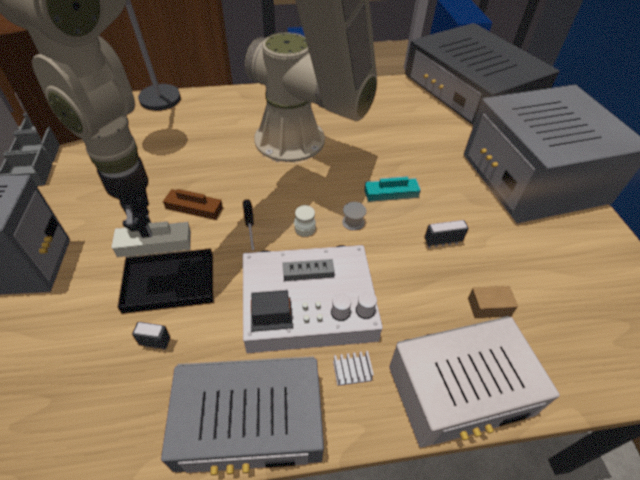

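The cover is held at scene (150,240) over the tray. The socket's five slots are now in view at top (336,221). Next I'll lower the cover.

step_arm:
  moves:
    - [[0,0,0,0.04,0,0,0],[0,0,0,0.08,0,0,0],[0,0,0,0.11,0,0,0],[0,0,0,0.125,0,0,0],[0,0,0,0.132,0,0,0],[0,0,0,0.136,0,0,0],[0,0,0,0.138,0,0,0],[0,0,0,0.138,0,0,0]]

```text
clock: 5.3
tcp_pos: [0.5127, -0.3388, 0.0534]
orientation: [0.708, -0.003, 0.706, 0.003]
wrist_force: [0.4, 0.6, 0.0]
finger_gap: 0.0128
```

```bash
python3 - <<'E'
from h import *
p2,d2=env.read_camera("scene"); cv2.imwrite("pics/s4.png",cv2.resize(p2[180:330,70:270,::-1],None,fx=4,fy=4))
s=env.get_state(); print(s["clock"],s["tcp_pos"],s["wrist_force"],s["finger_gap"])
E
cat > sock.py <<'E'
from m import *
for n in ["top","scene"]:
    f=np.load({"top":"t3.npz","scene":"s3.npz"}[n]); P=cloud(n,f["d"]); ok=f["d"]>0
    reg=ok&(abs(P[...,0]-.571)<.03)&(abs(P[...,1]+.02)<.08)
    print(n,"strip",rect(P,reg,.074,.094))
    c={"top":(336,221),"scene":(308,269)}[n]
    im=f["p"][c[1]-20:c[1]+20,c[0]-40:c[0]+40,::-1]; cv2.imwrite(f"pics/sock_{n}.png",cv2.resize(im,None,fx=10,fy=10,interpolation=cv2.INTER_CUBIC))
E
python3 sock.py
```

```text
5.35 [ 0.5127057  -0.33897687  0.05351595] [ 0.40496207  0.40974392 -0.76231215] 0.012974605215611728
top strip (array([569.6, -17.7]), array([111.6,  37.3]), 87.5, np.float64(84.1), 551)
scene strip (array([570. , -21.9]), array([112.3,  40.2]), 87.6, np.float64(81.0), 680)
```

View pics/s4.png

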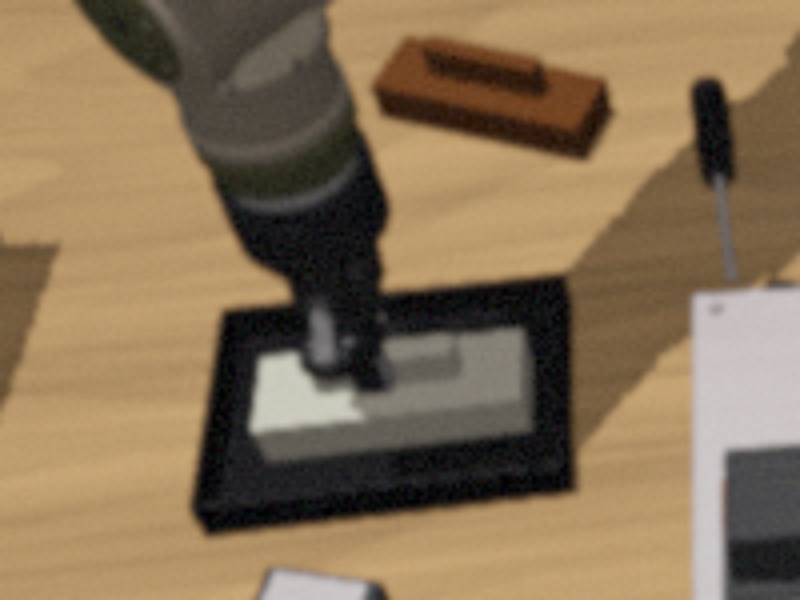

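View pics/sock_top.png

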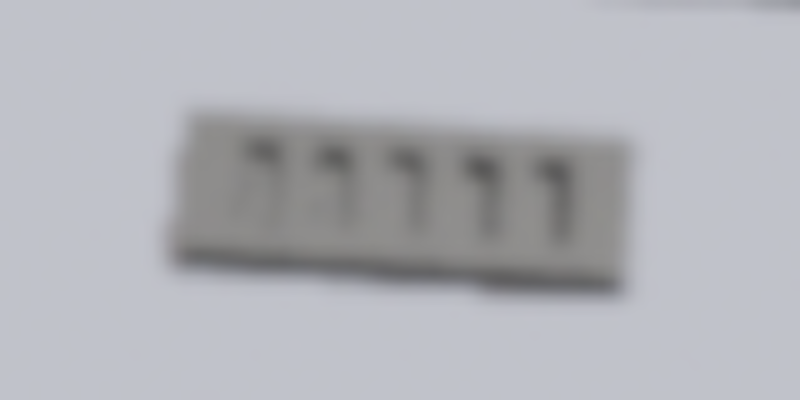

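View pics/sock_scene.png

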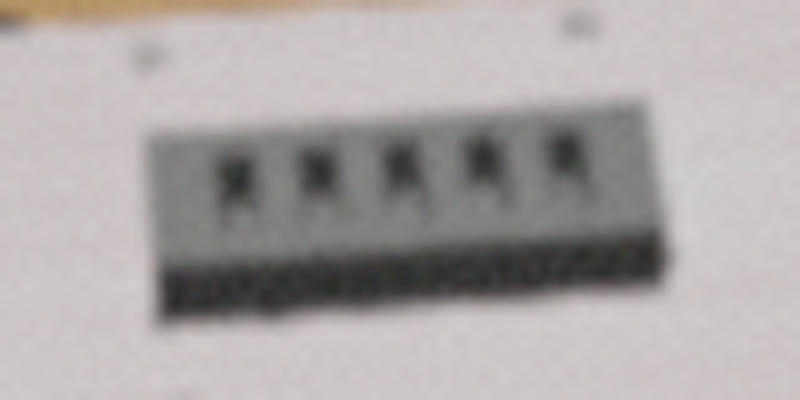

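step_arm:
  moves:
    - [[0,0,0,0.002,0,0,0],[0,0,0,0.004,0,0,0],[0,0,0,0.004,0,0,0.2],[0,0,0,0.004,0,0,0.4],[0,0,0,0.004,0,0,0.6],[0,0,0,0.004,0,0,0.6],[0,0,0,-0.03,0,0,0.6],[0,0,0,-0.07,0,0,0.6],[0,0,0,-0.11,0,0,0.6],[0,0,0,-0.15,0,0,0.6],[0,0,0,-0.15,0,0,0.6]]

```text
clock: 6.45
tcp_pos: [0.5149, -0.3409, 0.2102]
orientation: [0.711, -0.006, 0.703, 0.0]
wrist_force: [0.6, -0.6, 0.4]
finger_gap: 0.051
```

```bash
python3 - <<'E'
from h import *
p2,d2=env.read_camera("scene"); cv2.imwrite("pics/s5.png",p2[...,::-1])
s=env.get_state(); print(s["clock"],s["tcp_pos"],s["wrist_force"],s["finger_gap"])
for p in ([.480,.3355,.20],[.480,.3355,.046]): print(go(p,.039))
E
```

```text
6.5 [ 0.51395816 -0.34016647  0.20712349] [-0.51210337 -0.43325126  0.46359847] 0.051175516025400485
[-0.0305, 0.0073, 0.0057, 0.0031, 0.676, -0.0283]
[-0.0305, 0.0073, 0.0057, 0.1571, 0.6768, -0.0294]
```

View pics/s5.png

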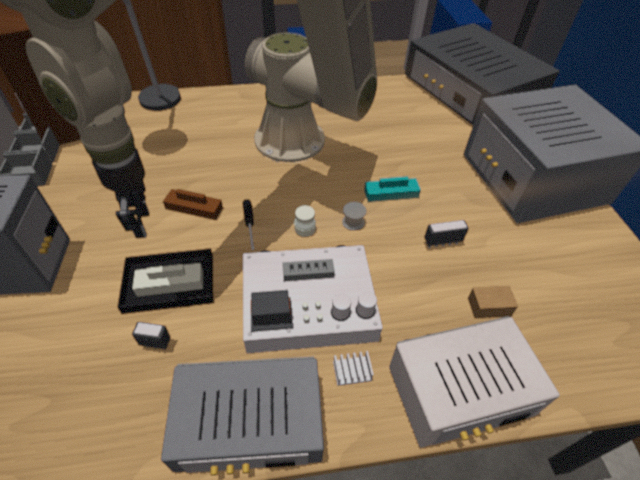

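The cover lies upright in the tray, with its rib up at scene (165,278). Now I'll go to the long module.

step_arm:
  moves:
    - [[0,0,0,0.003,0.05,-0.002,0.7],[0,0,0,0.003,0.1,-0.004,0.7],[0,0,0,0.003,0.15,-0.006,0.7],[0,0,0,0.003,0.2,-0.008,0.7],[0,0,0,0.003,0.25,-0.01,0.7],[0,0,0,0.003,0.3,-0.012,0.7],[-0.015,0,0,0.003,0.35,-0.015,0.7],[-0.03,0.007,0.006,0.003,0.4,-0.018,0.7],[-0.03,0.007,0.006,0.003,0.45,-0.02,0.7],[-0.03,0.007,0.006,0.003,0.5,-0.023,0.7],[-0.03,0.007,0.006,0.003,0.55,-0.025,0.7],[-0.03,0.007,0.006,0.003,0.6,-0.026,0.7]]

```text
clock: 7.7
tcp_pos: [0.4816, 0.2607, 0.199]
orientation: [0.706, -0.014, 0.708, 0.013]
wrist_force: [0.1, -0.9, 0.1]
finger_gap: 0.0597
```

```bash
python3 - <<'E'
from h import *
p2,d2=env.read_camera("scene")
s=env.get_state(); print(s["clock"],s["tcp_pos"],s["qvel"].round(2))
for p in ([.480,.3355,.20],[.480,.3355,.046]): print(go(p,.039))
E
```

```text
7.75 [0.48108997 0.26756226 0.19891692] [-0.09 -0.04 -0.06  0.01 -0.04 -0.17]
[0.0057, -0.0012, -0.0046, -0.0008, 0.0679, 0.0019]
[0.0057, -0.0012, -0.0046, 0.1532, 0.0672, 0.0021]
```

step_arm:
  moves:
    - [[0.006,0,-0.004,0,0.04,0.002,0.7],[0.006,0,-0.004,0,0.068,0.002,0.7],[0.006,0,-0.004,0.03,0.067,0.002,0.7],[0.006,0,-0.004,0.05,0.067,0.002,0.7],[0.006,0,-0.004,0.05,0.067,0.002,0.7],[0.006,0,-0.004,0.05,0.067,0.002,0.7]]

```text
clock: 8.35
tcp_pos: [0.4794, 0.3342, 0.1483]
orientation: [0.706, -0.014, 0.708, 0.013]
wrist_force: [-0.5, 0.2, 0.4]
finger_gap: 0.0598
```

```bash
python3 - <<'E'
from h import *
p2,d2=env.read_camera("scene"); cv2.imwrite("pics/s6.png",cv2.resize(p2[130:280,350:550,::-1],None,fx=4,fy=4))
s=env.get_state(); print(s["clock"],s["tcp_pos"],s["qvel"].round(2))
print(go([.480,.3355,.044],.039))
E
```

```text
8.4 [0.48015496 0.33448774 0.14937105] [-0.   -0.02  0.02 -0.   -0.    0.  ]
[-0.0007, -0.0015, -0.0005, 0.1054, 0.001, 0.0]
```

View pics/s6.png

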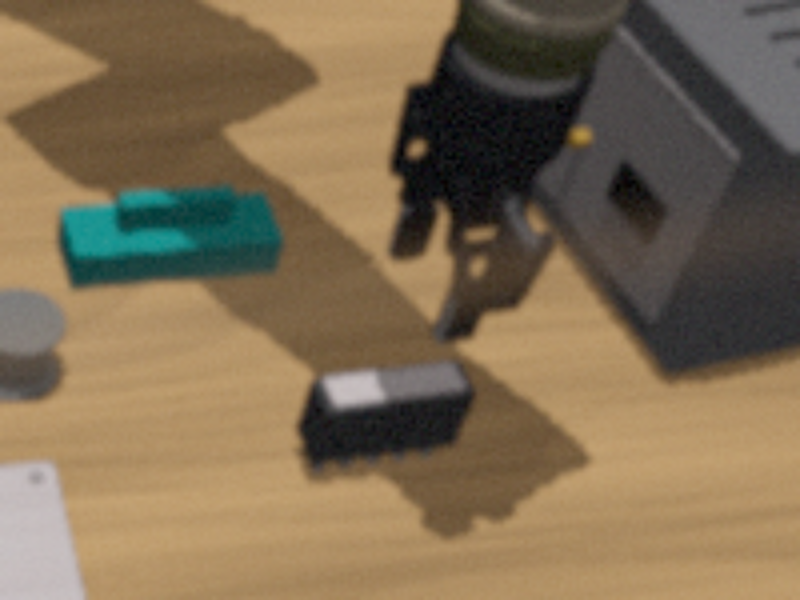

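step_arm:
  moves:
    - [[0,0,0,0.04,0.001,0,0.7],[0,0,0,0.075,0.001,0,0.7],[0,0,0,0.098,0.001,0,0.7],[0,0,0,0.105,0.001,0,0.7],[0,0,0,0.105,0.001,0,0.7],[0,0,0,0.105,0.001,0,0],[0,0,0,0.105,0.001,0,0],[0,0,0,0.105,0.001,0,0],[0,0,0,0.105,0.001,0,0],[0,0,0,0.105,0.001,0,0]]
  force: 80

```text
clock: 9.4
tcp_pos: [0.4809, 0.3362, 0.0465]
orientation: [0.707, -0.013, 0.707, 0.014]
wrist_force: [-1.5, -0.5, 5.9]
finger_gap: 0.0288
```

```bash
python3 - <<'E'
from h import *
s=env.get_state(); print(s["clock"],s["tcp_pos"],s["qvel"].round(2),s["wrist_force"],s["finger_gap"],rot(s["orientation"]).as_matrix().round(4))
E
```

```text
9.4 [0.48088269 0.3361658  0.04653287] [-0. -0. -0. -0. -0.  0.] [-1.50168579 -0.52023953  5.87590146] 0.028838586425789972 [[ 0.0011 -0.0384  0.9993]
 [ 0.0019  0.9993  0.0384]
 [-1.      0.0018  0.0012]]
```

```bash
python3 - <<'E'
from h import *
for p in ([.481,.336,.19],[.570,-.02,.185],[.570,-.02,.15]): print(go(p,-.043))
E
```

```text
[0.0814, 0.0011, -0.0019, -0.1435, 0.0001, 0.0003]
[0.0814, 0.0011, -0.0019, -0.139, -0.3591, 0.0755]
[0.0814, 0.0011, -0.0019, -0.104, -0.3591, 0.0755]
```

step_arm:
  moves:
    - [[0,0,0,-0.04,0,0,0],[0,0,0,-0.085,0,0,0],[0,0,0,-0.125,0,0,0],[0.02,0,-0.002,-0.14,-0.04,0.01,0],[0.05,0.001,-0.002,-0.14,-0.085,0.02,0],[0.081,0.001,-0.002,-0.14,-0.13,0.03,0],[0.081,0.001,-0.002,-0.14,-0.175,0.04,0],[0.081,0.001,-0.002,-0.14,-0.22,0.05,0],[0.081,0.001,-0.002,-0.14,-0.265,0.06,0],[0.081,0.001,-0.002,-0.14,-0.31,0.07,0],[0.081,0.001,-0.002,-0.139,-0.345,0.0755,0],[0.081,0.001,-0.002,-0.139,-0.359,0.0755,0]]

```text
clock: 10.6
tcp_pos: [0.5706, -0.0235, 0.1849]
orientation: [0.707, 0.016, 0.707, -0.017]
wrist_force: [-0.9, -0.0, -3.9]
finger_gap: 0.0291
```

step_arm:
  moves:
    - [[0,0,0,0,0,0,0],[0,0,0,0,0,0,0],[0,0,0,0,0,0,0]]

```text
clock: 10.9
tcp_pos: [0.5701, -0.0221, 0.1849]
orientation: [0.707, 0.016, 0.707, -0.016]
wrist_force: [0.5, 0.4, -5.2]
finger_gap: 0.0288
```

```bash
python3 - <<'E'
from h import *
p2,d2=env.read_camera("scene"); np.savez("s7.npz",p=p2,d=d2); cv2.imwrite("pics/s7.png",cv2.resize(p2[170:320,210:410,::-1],None,fx=4,fy=4))
p2,d2=env.read_camera("top"); np.savez("t7.npz",p=p2,d=d2); cv2.imwrite("pics/t7.png",cv2.resize(p2[130:280,240:440,::-1],None,fx=4,fy=4))
s=env.get_state(); print(s["clock"],s["tcp_pos"],s["qvel"].round(2),s["wrist_force"],s["finger_gap"])
for p in ([.570,-.02,.185],[.570,-.02,.15]): print(go(p,-.043))
E
```

```text
11.0 [ 0.57031601 -0.02189323  0.18499684] [-0.  0.  0. -0. -0. -0.] [-0.66311562  0.04065295 -4.3005586 ] 0.02876532399164033
[-0.0012, 0.0005, 0.0008, -0.0, 0.0019, -0.0004]
[-0.0012, 0.0005, 0.0008, 0.035, 0.0019, -0.0004]
```

View pics/s7.png

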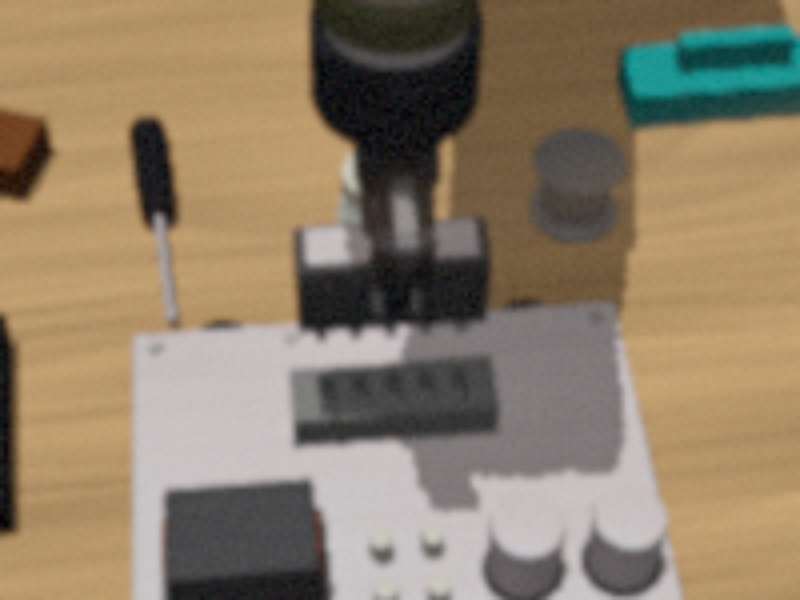

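View pics/t7.png

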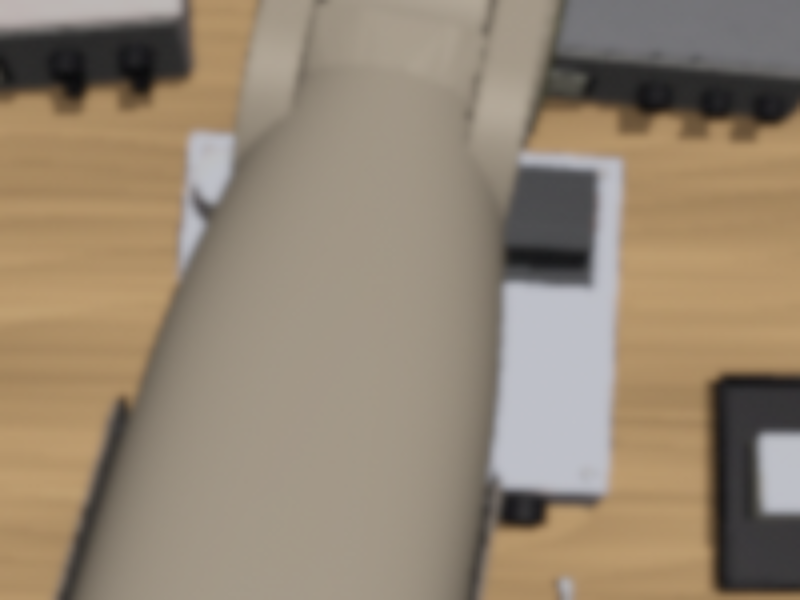

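```bash
cat > modm.py <<'E'
from m import *
import sys
def colfit(P,sel,th):
    q=P[sel]; c,s=np.cos(th),np.sin(th)
    a=q[:,0]*c+q[:,1]*s; b=-q[:,0]*s+q[:,1]*c   # x', y' in socket frame
    return a*1000,b*1000,q[:,2]*1000
def edges(b,z,rng,step=4):
    for z0 in range(*rng,step):
        k=(z>=z0)&(z<z0+step)
        if k.sum()>10: print("  z",z0,"n",k.sum(),"y'",np.round(np.percentile(b[k],[0,2,98,100]),1),"mid",round((np.percentile(b[k],2)+np.percentile(b[k],98))/2,1))
th=-.043
f=np.load("s3.npz"); P=cloud("scene",f["d"]); ok=f["d"]>0
reg=ok&(abs(P[...,0]-.571)<.03)&(abs(P[...,1]+.02)<.08)
a,b,z=colfit(P,reg&(P[...,2]>.066)&(P[...,2]<.09),th); print("strip x'",np.percentile(a,[1,99]).round(1)); edges(b,z,(66,92))
f=np.load(sys.argv[1]); P=cloud("scene",f["d"]); ok=f["d"]>0
reg=ok&(abs(P[...,0]-.571)<.035)&(abs(P[...,1]+.02)<.08)&(P[...,2]>.1)
a,b,z=colfit(P,reg,th); edges(b,z,(110,210))
k=(z>158)&(z<185); print("front face x' by y'"); 
for y0 in range(-50,100,8):
    kk=k&(b>=y0)&(b<y0+8)
    if kk.sum()>5: print(y0,kk.sum(),np.percentile(a[kk],[20,50,80]).round(1))
E
python3 modm.py s7.npz
```

```text
strip x' [551.8 589.6]
  z 66 n 69 y' [-53.  -52.2  57.4  58.3] mid 2.6
  z 70 n 79 y' [-48.5 -45.2  54.5  57.8] mid 4.7
  z 74 n 90 y' [-52.7 -48.9  52.1  58. ] mid 1.6
  z 78 n 421 y' [-53.5 -51.7  56.6  58.8] mid 2.4
  z 82 n 168 y' [-53.  -51.6  56.4  57.5] mid 2.4
  z 138 n 19 y' [-35.3 -34.6  38.4  39.2] mid 1.9
  z 150 n 22 y' [-47.5 -45.9  45.   45.7] mid -0.4
  z 154 n 56 y' [-45.6 -45.3  45.7  47.8] mid 0.2
  z 158 n 45 y' [-47.4 -45.7  47.5  47.6] mid 0.9
  z 162 n 51 y' [-47.3 -45.3  45.4  45.5] mid 0.0
  z 166 n 43 y' [-47.2 -47.1  41.7  47.1] mid -2.7
  z 170 n 48 y' [-47.4 -47.   46.8  46.9] mid -0.1
  z 174 n 59 y' [-46.9 -44.6  46.3  46.7] mid 0.9
  z 178 n 50 y' [-46.8 -44.9  42.5  44.5] mid -1.2
  z 182 n 62 y' [-47.4 -46.6  46.2  48.6] mid -0.2
  z 186 n 52 y' [-44.6 -44.5  44.1  47.9] mid -0.2
  z 190 n 68 y' [-47.4 -46.4  47.1  47.9] mid 0.3
  z 194 n 49 y' [-46.2 -46.1  45.7  47.5] mid -0.2
  z 198 n 131 y' [-47.3 -46.8  48.3  48.9] mid 0.8
  z 202 n 268 y' [-47.2 -45.2  44.4  46.5] mid -0.4
front face x' by y'
-50 26 [584.7 585.4 586.2]
-42 32 [585.6 586.5 587.4]
-34 33 [585.  585.8 586.6]
-26 31 [585.8 586.6 587.3]
-18 33 [585.4 586.6 587.1]
-10 22 [585.9 590.9 593.4]
-2 15 [586.2 587.3 597.7]
6 16 [586.2 591.9 593.5]
14 29 [586.2 587.1 588.1]
22 30 [585.5 586.1 587. ]
30 31 [585.9 586.7 587.9]
38 31 [585.4 586.3 587.6]
46 10 [584.9 585.7 586.1]
```

step_arm:
  moves:
    - [[0,0,0,0,0.0024,0,0],[0,0,0,0.02,0.0024,0,0],[0,0,0,0.035,0.0024,0,0],[0,0,0,0.045,0.0024,0,0],[0,0,0,0.045,0.0024,0,0],[0,0,0,0.045,0.0024,0,0]]

```text
clock: 11.6
tcp_pos: [0.5705, -0.0192, 0.1403]
orientation: [0.707, 0.015, 0.707, -0.016]
wrist_force: [0.3, -0.2, -3.7]
finger_gap: 0.0288
```

```bash
python3 - <<'E'
from h import *
p2,d2=env.read_camera("scene"); np.savez("s8.npz",p=p2,d=d2); cv2.imwrite("pics/s8.png",cv2.resize(p2[220:300,260:366,::-1],None,fx=7,fy=7,interpolation=cv2.INTER_CUBIC))
s=env.get_state(); print(s["clock"],s["tcp_pos"],s["qvel"].round(2),s["wrist_force"],s["finger_gap"])
print(go(s["tcp_pos"],-.043))
E
python3 modm.py s8.npz
```

```text
11.65 [ 0.5709345  -0.0193798   0.14073746] [-0.   -0.01  0.01 -0.   -0.   -0.  ] [ 0.38908659 -0.11522815 -4.44528237] 0.028700131470293214
[-0.0009, 0.0016, 0.0009, 0.0, 0.0, 0.0]
strip x' [551.8 589.6]
  z 66 n 69 y' [-53.  -52.2  57.4  58.3] mid 2.6
  z 70 n 79 y' [-48.5 -45.2  54.5  57.8] mid 4.7
  z 74 n 90 y' [-52.7 -48.9  52.1  58. ] mid 1.6
  z 78 n 421 y' [-53.5 -51.7  56.6  58.8] mid 2.4
  z 82 n 168 y' [-53.  -51.6  56.4  57.5] mid 2.4
  z 110 n 44 y' [-44.7 -41.4  44.4  49.7] mid 1.5
  z 114 n 45 y' [-44.6 -43.   45.6  47.4] mid 1.3
  z 118 n 42 y' [-42.7 -42.6  49.2  49.5] mid 3.3
  z 122 n 41 y' [-44.6 -42.9  47.4  49.3] mid 2.3
  z 126 n 41 y' [-44.5 -41.2  49.2  51.3] mid 4.0
  z 130 n 44 y' [-44.4 -44.2  48.8  50.9] mid 2.3
  z 134 n 60 y' [-44.5 -43.8  48.6  50.4] mid 2.4
  z 138 n 44 y' [-44.  -42.4  48.5  50.5] mid 3.0
  z 142 n 55 y' [-44.  -42.1  45.5  50.2] mid 1.7
  z 146 n 50 y' [-44.6 -43.9  47.9  50.1] mid 2.0
  z 150 n 46 y' [-44.5 -43.8  49.8  49.8] mid 3.0
  z 154 n 173 y' [-44.4 -43.7  50.1  51.3] mid 3.2
  z 158 n 193 y' [-43.2 -41.9  44.2  50.4] mid 1.1
  z 194 n 36 y' [-12.  -10.8  20.9  21. ] mid 5.1
  z 198 n 18 y' [-12.  -11.4  20.3  20.9] mid 4.5
  z 202 n 11 y' [-12.2 -12.1  20.9  20.9] mid 4.4
front face x' by y'
-42 26 [566.3 572.8 580.7]
-34 27 [566.3 573.7 581.6]
-26 33 [565.2 573.2 579.4]
-18 30 [565.3 574.4 582.7]
-10 13 [576.2 592.3 597.5]
22 19 [567.1 572.4 580.3]
30 29 [566.8 576.  580.1]
38 19 [567.6 573.2 576.9]
```

View pics/s8.png

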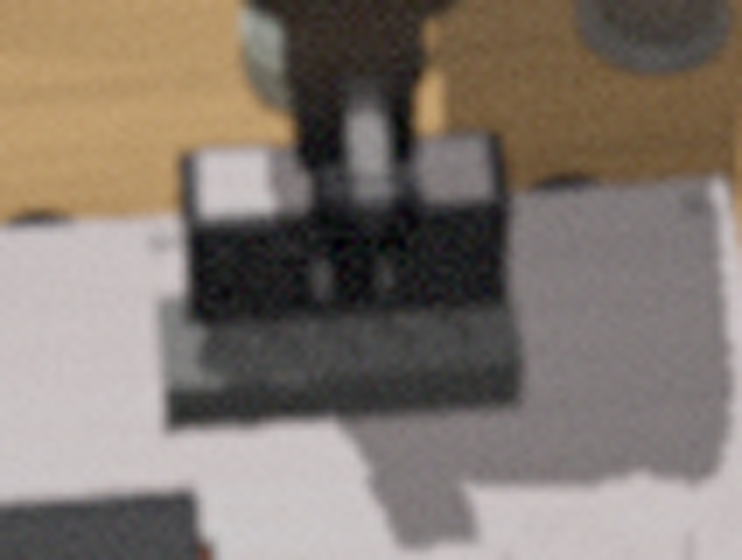

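step_arm:
  moves:
    - [[0,0,0,0.004,0,0,0],[0,0,0,0.008,0,0,0],[0,0,0,0.01,0,0,0],[0,0,0,0.011,0,0,0],[0,0,0,0.012,0,0,0],[0,0,0,0.013,0,0,0],[0,0,0,0.013,0,0,0]]

```text
clock: 12.35
tcp_pos: [0.5709, -0.0194, 0.1276]
orientation: [0.707, 0.015, 0.706, -0.016]
wrist_force: [-0.4, 0.9, -3.8]
finger_gap: 0.0288
```

```bash
python3 - <<'E'
from h import *
s=env.get_state(); print(s["clock"],s["tcp_pos"],s["qvel"].round(2),s["wrist_force"],s["ft_torque"],s["finger_gap"])
print(go(s["tcp_pos"],-.043))
E
```

```text
12.35 [ 0.57089801 -0.01939557  0.12760986] [-0. -0.  0.  0.  0. -0.] [-0.43649471  0.94300562 -3.8423729 ] [-0.03241558 -0.0246199  -0.02343074] 0.028780739406981292
[-0.0009, 0.0014, 0.0009, 0.0, 0.0, 0.0]
```

step_arm:
  moves:
    - [[0,0,0,0.002,0,0,0],[0,0,0,0.003,0,0,0],[0,0,0,0.004,0,0,0],[0,0,0,0.005,0,0,0],[0,0,0,0.005,0,0,0]]

```text
clock: 12.85
tcp_pos: [0.5708, -0.0194, 0.1224]
orientation: [0.707, 0.015, 0.707, -0.016]
wrist_force: [-0.2, -1.2, -4.7]
finger_gap: 0.0288
```

```bash
python3 - <<'E'
from h import *
s=env.get_state(); print(s["clock"],s["tcp_pos"],s["wrist_force"],s["ft_torque"],s["finger_gap"])
E
```

```text
12.85 [ 0.57078235 -0.01937757  0.12241113] [-0.15029369 -1.20247978 -4.73531402] [-0.01298192  0.02812277  0.03837574] 0.028848812004077965
```

It's in the slots and moving freely, about 8 mm deep. I'll push on to home.

step_arm:
  moves:
    - [[0,0,0,0.002,0,0,0],[0,0,0,0.004,0,0,0],[0,0,0,0.006,0,0,0],[0,0,0,0.007,0,0,0],[0,0,0,0.008,0,0,0],[0,0,0,0.009,0,0,0],[0,0,0,0.009,0,0,0]]

```text
clock: 13.55
tcp_pos: [0.5706, -0.0194, 0.1148]
orientation: [0.708, 0.015, 0.706, -0.016]
wrist_force: [-3.6, 0.4, 6.5]
finger_gap: 0.029
```

```bash
python3 - <<'E'
from h import *
p2,d2=env.read_camera("scene"); np.savez("s9.npz",p=p2,d=d2); cv2.imwrite("pics/s9.png",cv2.resize(p2[220:300,260:366,::-1],None,fx=7,fy=7,interpolation=cv2.INTER_CUBIC))
s=env.get_state(); print(s["clock"],s["tcp_pos"],s["wrist_force"],s["ft_torque"],s["finger_gap"])
E
```

```text
13.6 [ 0.57060557 -0.01942551  0.11483514] [-5.73161377  0.25902055  6.10049812] [ 0.12150772  0.87893911 -0.04507521] 0.029104135254878146
```

View pics/s9.png

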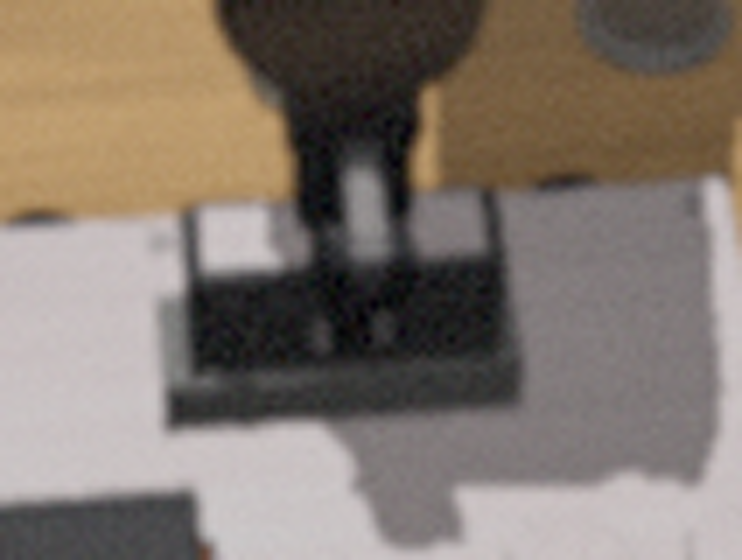

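It touches at TCP z 0.1148, and home was expected at about 0.1145. I'll press a little, release and retreat.

step_arm:
  moves:
    - [[0,0,0,0.001,0,0,0],[0,0,0,0.002,0,0,0],[0,0,0,0.002,0,0,0]]

```text
clock: 13.9
tcp_pos: [0.5706, -0.0194, 0.1148]
orientation: [0.708, 0.015, 0.706, -0.016]
wrist_force: [-6.7, 0.3, 11.5]
finger_gap: 0.0292
```

```bash
python3 - <<'E'
from h import *
s=env.get_state(); print(s["clock"],s["tcp_pos"],s["wrist_force"],s["ft_torque"],s["finger_gap"])
E
```

```text
13.9 [ 0.57059556 -0.01944683  0.11479502] [-6.69590555  0.32749492 11.50616659] [ 0.17636822  1.26027016 -0.03440575] 0.029166949792303047
```

step_arm:
  moves:
    - [[0,0,0,0,0,0,0.15],[0,0,0,0,0,0,0.4],[0,0,0,0,0,0,0.6],[0,0,0,0,0,0,0.6],[0,0,0,-0.01,0,0,0.6],[0,0,0,-0.04,0,0,0.6],[0,0,0,-0.08,0,0,0.6],[0,0,0,-0.12,0,0,0.6],[0,0,0,-0.14,-0.04,0,0.6],[0,0,0,-0.14,-0.08,0,0.6],[0,0,0,-0.14,-0.13,0,0.6],[0,0,0,-0.14,-0.18,0,0.6]]

```text
clock: 15.1
tcp_pos: [0.5624, -0.2004, 0.2564]
orientation: [0.709, 0.014, 0.705, -0.016]
wrist_force: [0.9, -0.2, -0.5]
finger_gap: 0.0513
```

step_arm:
  moves:
    - [[0,0,0,0,-0.05,0,0.6],[0,0,0,0,-0.09,0,0.6],[0,0,0,0,-0.09,0,0.6],[0,0,0,0,-0.09,0,0.6]]

```text
clock: 15.5
tcp_pos: [0.5583, -0.2914, 0.2568]
orientation: [0.709, 0.015, 0.705, -0.017]
wrist_force: [0.6, -0.3, -0.8]
finger_gap: 0.0512
```

```bash
cat > fin.py <<'E'
from m import *
for n in ["top","scene"]:
    p,d=env.read_camera(n); cv2.imwrite(f"pics/fin_{n}.png",p[...,::-1])
    P=cloud(n,d); ok=d>0
    reg=ok&(abs(P[...,0]-.571)<.04)&(abs(P[...,1]+.02)<.08)
    print(n,"modtop",rect(P,reg,.12,.145))
    print(n,"strip",rect(P,reg,.074,.094))
    q=P[reg&(P[...,2]>.127)&(P[...,2]<.145)]
    if len(q)>20:
        A=np.c_[q[:,0]-.571,q[:,1]+.02,np.ones(len(q))]; print("plane",np.linalg.lstsq(A,q[:,2],rcond=None)[0].round(4))
    q=P[ok&(abs(P[...,0]-.512)<.05)&(abs(P[...,1]+.337)<.08)]; 
    r=ok&(abs(P[...,0]-.512)<.06)&(abs(P[...,1]+.337)<.09)
    print(n,"cover box",rect(P,r,.031,.045),"rib",rect(P,r,.054,.07))
print(env.get_state()["clock"])
E
python3 fin.py
```

```text
top modtop (array([570.8, -17.4]), array([95.7, 32.4]), 88.9, np.float64(135.6), 549)
top strip (array([568.7, -17.7]), array([111.9,  35.7]), 87.6, np.float64(84.6), 224)
plane [ 0.0587 -0.0033  0.1355]
top cover box None rib None
scene modtop (array([573. , -21.7]), array([95.8, 33.4]), 87.9, np.float64(132.1), 652)
scene strip (array([571.2, -22. ]), array([112.3,  38.2]), 86.0, np.float64(81.7), 345)
plane [-0.0567  0.0046  0.1326]
scene cover box (array([ 515.6, -335.7]), array([ 53.2, 145.9]), 0.2, np.float64(33.8), 870) rib (array([ 516.4, -335. ]), array([16.3, 79.6]), 0.1, np.float64(58.8), 226)
15.6
```

View pics/fin_scene.png

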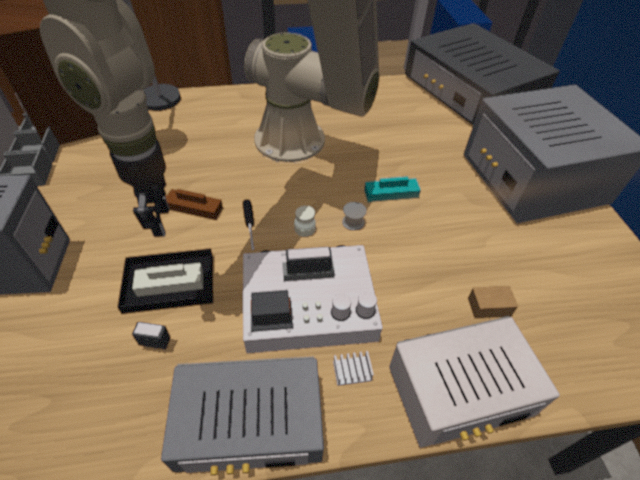

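View pics/fin_top.png

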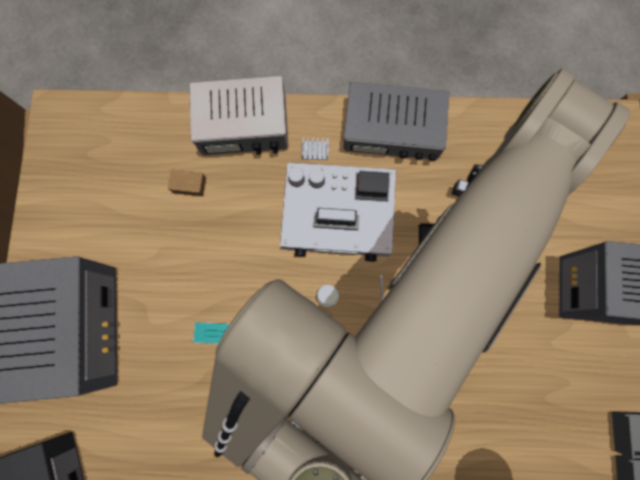

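```bash
python3 -c "
from workcell import env
print(env.hand_in())"
```

```text
the job is handed in; nothing more can be done
None
```

The job is done and handed in at about 15.6 s on the robot's clock, against the 67 s limit. The white cover lies rib-up in the black tray. The long module is plugged into the socket and released, and the arm is clear of everything.

**Feeling for the slots:** I set the module's position along the strip from camera measurements. The blades then went in with no resistance, so no search was needed. It stopped firmly at a TCP height of 0.1148 m (home was expected at about 0.1145 m) and held under a light press.

**Last checks:**
- **Module height:** its top stands 51.0 mm above the strip in the top camera and 50.4 mm in the scene camera; fully home is 50 mm.
- **Module alignment:** it is centred on the strip to within 0.3 mm along y, and 1.8 to 2.1 mm across it, inside the slots' 2.5 mm play.
- **Cover:** the scene camera shows it flat inside the tray at the expected height. The arm hid the tray from the top camera, so that view could not confirm it.
- **Disagreements:** the two cameras differ by about 4 mm in y and 3 mm in height throughout. They also gave opposite 0.06 rad tilts of the module top, which I put down to depth noise at the edges.
- **Other things on the bench:** nothing looked moved in the scene picture; I did not measure them.

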